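Put the craft stamps away by lamplight

TASK

Switch the desk lamp on by pulling its knob out until it clicks over, then, with the lamp on, stand every craft stamp that is out on the table in the hole of the wooden rack that matches its diameter, down to the hole's floor. When all are in, push the lamp's knob fully home again to switch it off, and leave the other things on the table where they are.

Things in the scene. Friction and masses are not known exactly. Their poses are not given: they have to be found in the camera images.
- lamp_knob (a joint): How far the lamp's push-pull knob is pulled out, m: 0 = fully in (off), 0.016 = fully out (on). It is sprung to rest at either end and snaps over near the middle of its travel; either way takes about 6 N. It slides level, straight out of the lamp base's front face.
- knob_head (a point): Centre of the lamp's black knob head: a cylinder 30 mm across, 24 mm long, axis level, 45 mm above the table, on a 10 mm steel stem. Pulling moves it along this frame's -x (roughly towards the robot). It is 34 mm in front of the lamp base's front face when in (22 mm of bare stem behind the head), 50 mm when out. Easily pinched from above across its sides (this frame's y).
- lamp: Fixed grey desk lamp; origin at the centre of the underside of its base, a box 110 (x) x 100 (y) x 70 mm high, front face with the knob on its -x side. A bent steel neck rises from the rear of the base's top (30 mm behind the centre) and leans back to a conical shade about 110 mm behind the centre, up to 260 mm high.
- rack: Fixed light-wood stamp rack: a block 74 (x) x 300 (y) x 24 mm high on the table, origin at the centre of its underside. Along its y axis it has a graded row of five blind round holes 56 mm apart, 16 mm deep (floor 8 mm above the table), edges chamfered 2 mm; hole diameters grow towards +y: 23, 29, 35, 41, 47 mm, one for each stamp with 3 mm to spare.
- rack_hole0 (a point): Centre of the mouth of the rack's 23 mm hole (for the 20 mm stamp), at the rack's top face, 24 mm above the table; z up, x and y as the rack's.
- rack_hole1 (a point): Centre of the mouth of the rack's 29 mm hole (for the 26 mm stamp), at the rack's top face, 24 mm above the table; z up, x and y as the rack's.
- rack_hole2 (a point): Centre of the mouth of the rack's 35 mm hole (for the 32 mm stamp), at the rack's top face, 24 mm above the table; z up, x and y as the rack's.
- rack_hole3 (a point): Centre of the mouth of the rack's 41 mm hole (for the 38 mm stamp), at the rack's top face, 24 mm above the table; z up, x and y as the rack's.
- rack_hole4 (a point): Centre of the mouth of the rack's 47 mm hole (for the 44 mm stamp), at the rack's top face, 24 mm above the table; z up, x and y as the rack's.
- stamp20: Craft stamp, may be absent: an upright plain cylinder 20 mm in diameter and 55 mm tall, 50 g on average, the lowest 12 mm brass (heavy), the rest a wooden barrel with a dark line near the top; origin at the centre of its underside, z up. Starts standing on the table.
- stamp26: Craft stamp, may be absent: an upright plain cylinder 26 mm in diameter and 55 mm tall, 75 g on average, the lowest 12 mm brass (heavy), the rest a wooden barrel with a dark line near the top; origin at the centre of its underside, z up. Starts standing on the table.
- stamp32: Craft stamp, may be absent: an upright plain cylinder 32 mm in diameter and 55 mm tall, 100 g on average, the lowest 12 mm brass (heavy), the rest a wooden barrel with a dark line near the top; origin at the centre of its underside, z up. Starts standing on the table.
- stamp38: Craft stamp, may be absent: an upright plain cylinder 38 mm in diameter and 55 mm tall, 130 g on average, the lowest 12 mm brass (heavy), the rest a wooden barrel with a dark line near the top; origin at the centre of its underside, z up. Starts standing on the table.
- stamp44: Craft stamp, may be absent: an upright plain cylinder 44 mm in diameter and 55 mm tall, 170 g on average, the lowest 12 mm brass (heavy), the rest a wooden barrel with a dark line near the top; origin at the centre of its underside, z up. Starts standing on the table.
- craft_box: Closed mint-green latched box, 124 x 174 x 77 mm high; loose, to be left alone; origin at the centre of its underside.
- tumbler: Glass tumbler of pens, 76 mm across and 100 mm high, pens up to 150 mm; loose, to be left alone; origin at the centre of its underside.
- staple_remover: Chrome staple remover, 55 x 22 x 25 mm; loose, to be left alone; origin at the centre of its underside.
- tape_dispenser: Black plastic tape dispenser, 140 (x) x 50 x 75 mm high; loose, to be left alone; origin at the centre of its underside.
- tape_roll_a: Paper tape roll lying flat, 72 mm across, 19 mm high; loose, to be left alone; origin at the centre of its underside.
- tape_roll_b: Brown tape roll lying flat, 90 mm across, 24 mm high; loose, to be left alone; origin at the centre of its underside.
- ink_pad: Closed steel ink pad with a black lid, 60 x 90 x 17 mm high; loose, to be left alone; origin at the centre of its underside.
Things that resemble listed ones, but are neither listed nor needed, are in the scene too. Leave any white look-alike of the stamp38 alone. Leave any pink or red look-alike of the stamp44 alone.

How it is judged:
By the outcome, as a careful person would: the job done as asked, in the order asked, and still so for the second after the job is handed in, with the robot touching nothing.
Of stamp20, stamp26, stamp32, stamp38, stamp44 only 4 to 5 are there at a start; the rules pass over those that are not, and their reading is None.
At some moment in a run one of stamp20, stamp26, stamp32, stamp38, stamp44 may be knocked a few centimetres aside while the robot is not near it.
It also fails if it takes over 210 s, if anything falls off the work surface, if the arm or the gripper's body presses on something with over 40 N, if the wrist force passes 120 N, or if a joint passes its speed limit or range.

ROBOT

A 6-joint arm with a two-finger parallel gripper is mounted at the origin on the work surface. World frame = base frame: x ahead of the robot, y to its left, z up, the work surface at z = 0. Lengths are in mm, angles in rad, forces in N, time in s.
With the tool pointing down it reaches from about 425 to 1125 mm from the base axis. Payload 14.9 kg.
Tool frame: the origin (TCP) lies at the very end of the fingers, on their centre line; the grasp point (between the pads) lies 19 mm behind it; x points along the fingers, y is the direction in which the jaws open and shut, and the axes are right-handed (so a half turn about x gives the same grasp; the last joint's range is limited). The gripper opens to 91 mm and grips with 3 to 60 N. Pads are 32 mm wide; open, the fingers measure 118 mm over their backs; the gripper's body (76 mm by 178 mm) begins 60 mm behind the grasp point.
Start: joints at [-1.181, 0.379, 1.734, -0, 1.028, -0.033], TCP at [287.218, -638.376, 213.932] pointing down, gripper open.
Joint ranges: [-2.77, 2.77], [-0.74, 2.19], [0, 2.66], [-1.06, 4.2], [0.31, 2.87], [-3.08, 3.08]. Speed limits (rad/s): [1.89, 1.89, 2.39, 3.14, 3.14, 3.14].

INTERFACE

Orientations are given as a 3x3 rotation matrix whose columns are the frame's x, y, z axes.
In Python, from plant import arm gives the robot as it stands.
- The arm moves only by the tool carry_out, never from a script. Its argument "series" is a list of rows, each a list of 3 entries, a list of its own where there are three numbers: the turn, a rotation vector about the tool's x, y, z in degrees, then the shift along the tool's x, y, z in cm, then the closure in counts, from 0 (fully open) to 255 (shut). In form: [[[rx, ry, rz], [tx, ty, tz], claw], ...]. A call has 1 to 20 rows; each row is the pose to reach, as a shift and turn from the pose commanded when the call began, along the tool's axes at that moment; what a row does not reach only later rows make up. A row lasts 1/8 s, in which the tool goes at most 62.5 mm and 10.7 degrees, less where a joint would pass 70% of its speed; a pose out of reach is approached as far as the arm can. A call with a gripper value outside its range is refused whole. The fingers move at their own pace and stop on an object; "grip_force" is the grip in N (left out, the last holds). Time passes only in rows, so rows that repeat a pose let the fingers close. It gives the time, the measured TCP pose, the force and the opening at its end, in the units of the state.
- arm.get_state(): the state, without advancing time (a new reading comes with each control period).
- arm.read_camera(name): name is "scene" or "top" or "wrist"; returns a dict with "image" (420x560x3 uint8, red, green, blue), "fovy" (degrees; the focal length in pixels is half the picture's height over the tangent of half this angle, whatever the lens; pixels are square), "cx", "cy" (the principal point, pixels), "view" (4x4, takes a point from world to camera coordinates); the wrist camera has in their place "tool_from_camera" (4x4, takes a point from camera to tool coordinates, whose origin is the TCP and whose axes are the tool frame's). Camera axes: x right, y down, z forward; pixel columns grow to the right and rows downward; lengths in mm; the calibration is good to about 2 mm. A picture is of the moment at which its call begins: read the wrist's pose just before it. There is no depth.
- arm.sign_off(): hands the job in, once; it reports no verdict.
The state is a dict: "time_s": time; "q": joint angles; "qd": joint speeds; "joint_efforts": joint torques, N m; "position": TCP position; "tcp_rot": TCP orientation; "ft_force": force on the tool from outside, world axes, zero at the start; "ft_torque": the same for the moment, N m; "gripper_width": finger opening in mm.
Only numpy, scipy, OpenCV 4.12 (cv2) and the standard library are available. Lean on these libraries where they do the work, as an engineer would, in place of code of your own. Each camera call takes 0.05 s, during which the arm holds its last target. There are 200 camera calls.

## Working session

There is one attempt and no reset: what is moved stays moved. The work goes in short steps, Python scripts to look and compute and a tool call to move; the robot and the scene stay as the last step left them, time stands still between calls to the robot, and variables do not carry over. Pictures are saved under pics/ and viewed, about 12 in all and at most 16, crops included, and the job is handed in when it is done.

Besides the shell and the picture viewer there is one more tool, called as name(argument=value, ...), one argument or row to a line, values as JSON. carry_out: Moves the arm, as the interface text tells. Its arguments: {"type":"object","properties":{"series":{"type":"array"},"grip_force":{"type":"number"}},"required":["series"]}

```bash
mkdir -p pics; cat > h.py <<'E'
import numpy as np, cv2
from plant import arm
def cam(n,save=None):
    s=arm.get_state(); c=arm.read_camera(n)
    if 'view' in c: c['wfc']=np.linalg.inv(c['view'])
    else:
        T=np.eye(4);T[:3,:3]=np.array(s['tcp_rot']);T[:3,3]=s['position'];c['wfc']=T@np.array(c['tool_from_camera'])
    c['f']=210/np.tan(np.radians(c['fovy'])/2)
    if save: cv2.imwrite('pics/'+save,np.array(c['image'])[:,:,::-1])
    return c
def ray(c,u,v,z):
    d=c['wfc'][:3,:3]@np.array([(u-c['cx'])/c['f'],(v-c['cy'])/c['f'],1]);o=c['wfc'][:3,3]
    return (o+d*(z-o[2])/d[2])
def proj(c,p):
    q=np.linalg.inv(c['wfc'])@np.append(p,1);return c['f']*q[:2]/q[2]+[c['cx'],c['cy']]
E
python3 - <<'E'
from h import *
for n in('top','scene','wrist'):
    c=cam(n,n+'0.png');print(n,c['f'],c['cx'],c['cy'],c['wfc'].round(2).tolist(),[k for k in c])
s=arm.get_state();print(s)
a=[cv2.imread(f'pics/{n}0.png') for n in('top','scene')]
cv2.imwrite('pics/top0b.png',cv2.resize(a[0],(800,600),interpolation=cv2.INTER_CUBIC))
E
```

```text
top 498.70916714231953 272.1439013397568 201.95856763391842 [[-0.03, -0.99, 0.1, 419.97], [-1.0, 0.03, 0.0, -10.24], [-0.01, -0.1, -1.0, 1660.57], [0.0, 0.0, 0.0, 1.0]] ['image', 'fovy', 'cx', 'cy', 'view', 'wfc', 'f']
scene 473.10985876947404 281.45536144103005 210.4740718151343 [[0.74, 0.39, -0.55, 1223.74], [0.68, -0.42, 0.61, -705.74], [0.01, -0.82, -0.57, 744.63], [0.0, 0.0, 0.0, 1.0]] ['image', 'fovy', 'cx', 'cy', 'view', 'wfc', 'f']
wrist 316.6425503735255 281.21462090030894 213.24768388519408 [[0.41, -0.87, -0.27, 363.87], [-0.91, -0.39, -0.12, -602.5], [-0.0, 0.29, -0.96, 382.79], [0.0, 0.0, 0.0, 1.0]] ['image', 'fovy', 'cx', 'cy', 'tool_from_camera', 'wfc', 'f']
{'time_s': 0.15, 'q': array([-1.18128284e+00,  3.79240613e-01,  1.73464380e+00,  7.05381744e-06,
        1.02849632e+00, -3.33078876e-02]), 'qd': array([ 0.00124326,  0.00013043, -0.00169591,  0.00136114, -0.00047574,
        0.00017353]), 'joint_efforts': array([-1.38498148e-03, -7.64126301e+01, -4.34665596e+01,  6.50856458e-02,
        4.09484818e-02, -3.58822706e-05]), 'position': array([ 287.11366459, -638.08529977,  213.47354564]), 'tcp_rot': array([[-2.93674199e-04,  4.10331550e-01, -9.11936364e-01],
       [ 7.31340285e-04, -9.11936072e-01, -4.10331654e-01],
       [-9.99999689e-01, -7.87439620e-04, -3.22798976e-05]]), 'ft_force': array([-0.30704739,  0.44432647,  0.09023675]), 'ft_torque': array([-0.01275499,  0.02298069, -0.01057125]), 'gripper_width': 91.18110241453651}
```

View pics/top0b.png

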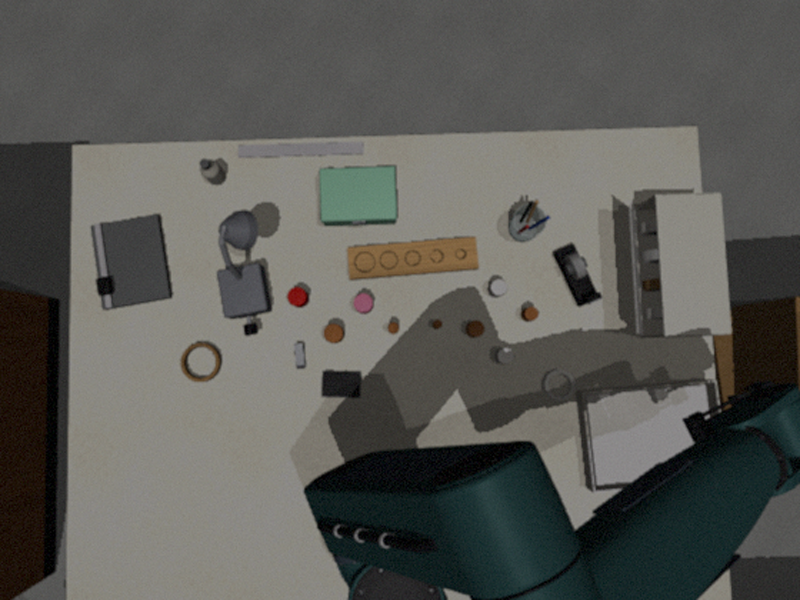

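View pics/scene0.png

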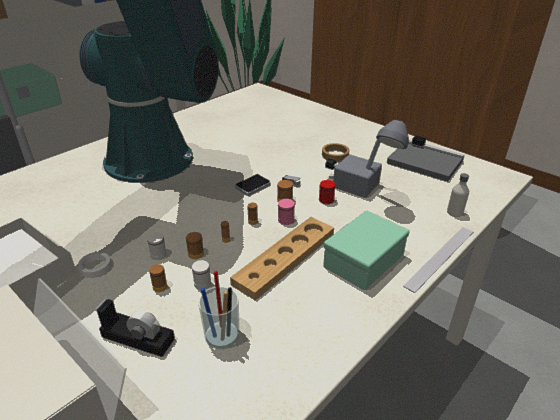

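The top view (800x600) shows all five brown stamps, at about (333,332), (393,327), (437,323), (475,327) and (530,313). The rack runs from (348,262) to (478,252), and the knob is at (251,328). White, pink and red decoys are also out.

```bash
python3 - <<'E'
from h import *
for n in('top','scene'):
    c=cam(n); im=np.array(c['image'])[:,:,::-1].copy(); hsv=cv2.cvtColor(im,cv2.COLOR_BGR2HSV)
    m=((hsv[...,0]<20)&(hsv[...,1]>110)&(hsv[...,2]>25)).astype(np.uint8)
    k,l,st,ce=cv2.connectedComponentsWithStats(m)
    for i in range(1,k):
        if 12<st[i,4]<4000: print(n,st[i].tolist(),ce[i].round(1),ray(c,*ce[i],45 if n=='top' else 27).round(0), im[l==i].mean(0).round())
    if n=='top':
        cr=im[160:280,120:400]; cv2.imwrite('pics/crop.png',cv2.resize(cr,None,fx=2.85,fy=2.85,interpolation=cv2.INTER_CUBIC))
        for nm,p in dict(knob=(251*.7,328*.7,50),lampc=(245*.7,289*.7,70)).items(): print(nm,ray(c,*p).round())
        for h in [(461,254),(436.5,256),(412,258),(388.5,260),(364.5,262)]: print(ray(c,h[0]*.7,h[1]*.7,24).round())
E
```

```text
top [244, 167, 90, 28, 1932] [288.3 180.3] [647. -60.  45.] [ 62.  96. 123.]
top [450, 195, 12, 9, 60] [455.4 198.9] [ 569. -601.   45.] [17. 29. 39.]
top [201, 201, 15, 14, 133] [208.1 207.6] [565. 203.  45.] [ 21.  24. 112.]
top [500, 208, 60, 74, 1618] [527.2 242.3] [ 421. -822.   45.] [22. 35. 49.]
top [365, 215, 11, 9, 81] [370.2 219.2] [ 511. -321.   45.] [31. 56. 86.]
top [303, 224, 6, 6, 23] [305.7 226.4] [ 494. -112.   45.] [18. 32. 50.]
top [326, 225, 13, 11, 106] [331.9 229.9] [ 480. -196.   45.] [18. 33. 51.]
top [227, 227, 14, 13, 139] [233.2 232.9] [481. 124.  45.] [ 37.  65. 101.]
top [272, 226, 7, 7, 42] [274.8 229. ] [489. -11.  45.] [36. 61. 93.]
top [127, 240, 27, 27, 161] [139.8 253.6] [423. 427.  45.] [41. 64. 85.]
top [545, 253, 12, 15, 46] [550.7 261.3] [ 358. -893.   45.] [12. 20. 29.]
top [506, 283, 6, 4, 17] [508.9 284.4] [ 289. -753.   45.] [26. 40. 54.]
knob [497. 309.  50.]
lampc [584. 317.  70.]
[ 654. -175.   24.]
[ 651. -118.   24.]
[649. -61.  24.]
[646.  -7.  24.]
[643.  49.  24.]
scene [0, 0, 4, 10, 19] [1.1 5.1] [-2492.   541.    27.] [30. 47. 60.]
scene [0, 11, 7, 7, 19] [ 3.4 13.8] [-2227.   449.    27.] [32. 48. 61.]
scene [323, 144, 26, 17, 211] [334.9 151.2] [438. 415.  27.] [47. 72. 92.]
scene [278, 179, 15, 22, 256] [284.6 189.2] [473. 135.  27.] [ 41.  68. 101.]
scene [319, 180, 17, 24, 254] [326.8 190.3] [563. 212.  27.] [ 20.  25. 114.]
scene [248, 203, 10, 22, 159] [252.2 213.3] [490. -10.  27.] [34. 57. 84.]
scene [231, 217, 102, 83, 2910] [280.6 257.3] [663. -89.  27.] [ 84. 128. 162.]
scene [221, 221, 9, 22, 140] [225.  231.5] [ 496. -111.   27.] [31. 52. 75.]
scene [186, 232, 18, 27, 359] [194.3 245.1] [ 482. -196.   27.] [31. 52. 75.]
scene [149, 264, 18, 28, 332] [157.7 277.5] [ 512. -322.   27.] [38. 65. 95.]
scene [214, 271, 15, 43, 167] [220.3 295.6] [ 653. -265.   27.] [30. 41. 89.]
```

View pics/crop.png

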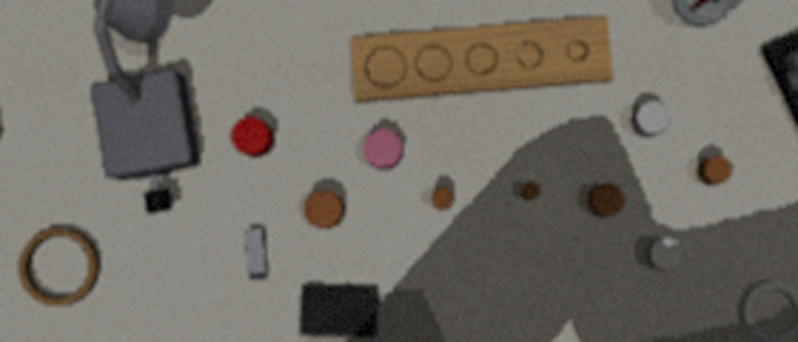

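```bash
cat >> h.py <<'E'
def plan(*wps):
    """wps: (x,y,z,jaw yaw deg or None) -> turn/shift from the present pose, tool axes, deg/cm"""
    s=arm.get_state();R=np.array(s['tcp_rot']);p=np.array(s['position']);y0=np.degrees(np.arctan2(R[1,1],R[0,1]))
    print('t',round(s['time_s'],2),'p',p.round(1),'yaw',round(y0,1),'w',round(s['gripper_width'],1),'F',np.array(s['ft_force']).round(1),'q',np.array(s['q']).round(2))
    for x,y,z,a in wps:
        print((x,y,z,a),'turn',0 if a is None else round(-(a-y0),1),'shift cm',(R.T@(np.array([x,y,z])-p)/10).round(2))
E
python3 - <<'E'
from h import *
plan((480,-250,215,-83),(520,100,215,-83),(490,300,200,-83))
E
```

```text
t 0.25 p [ 287.2 -638.2  213.6] yaw -65.8 w 91.4 F [-0.3  0.3 -0. ] q [-1.18  0.38  1.73 -0.    1.03 -0.03]
(480, -250, 215, -83) turn 17.2 shift cm [ -0.12 -27.49 -33.51]
(520, 100, 215, -83) turn 17.2 shift cm [ -0.11 -57.76 -51.52]
(490, 300, 200, -83) turn 17.2 shift cm [  1.4  -77.23 -56.99]
```

carry_out(
  series=[
    [[17,0,0],[0,-27.5,-33.5],0],
    [[17,0,0],[0,-27.5,-33.5],0],
    [[17,0,0],[0,-27.5,-33.5],0],
    [[17,0,0],[0,-27.5,-33.5],0],
    [[17,0,0],[0,-27.5,-33.5],0],
    [[17,0,0],[0,-27.5,-33.5],0],
    [[17,0,0],[0,-27.5,-33.5],0],
    [[17,0,0],[0,-57.8,-51.5],0],
    [[17,0,0],[0,-57.8,-51.5],0],
    [[17,0,0],[0,-57.8,-51.5],0],
    [[17,0,0],[0,-57.8,-51.5],0],
    [[17,0,0],[0,-57.8,-51.5],0],
    [[17,0,0],[0,-57.8,-51.5],0],
    [[17,0,0],[1.4,-77.2,-57],0],
    [[17,0,0],[1.4,-77.2,-57],0],
    [[17,0,0],[1.4,-77.2,-57],0],
    [[17,0,0],[1.4,-77.2,-57],0],
    [[17,0,0],[1.4,-77.2,-57],0],
    [[17,0,0],[1.4,-77.2,-57],0],
  ],
)

```text
time_s: 2.62
position: [490.5, 298.3, 200.0]
tcp_rot: [[-0.0, 0.125, -0.992], [-0.0, -0.992, -0.125], [-1.0, 0.0, 0.0]]
ft_force: [-0.2, -0.6, 0.2]
gripper_width: 91.2
```

```bash
python3 - <<'E'
from h import *
plan()
c=cam('wrist','w1.png');print(c['wfc'].round(2).tolist())
E
```

```text
t 2.62 p [490.5 298.3 200. ] yaw -82.8 w 91.2 F [-0.2 -0.6  0.2] q [ 0.51  0.2   2.   -0.    0.94  1.95]
[[0.13, -0.95, -0.29, 573.94], [-0.99, -0.12, -0.04, 310.12], [-0.0, 0.29, -0.96, 369.38], [0.0, 0.0, 0.0, 1.0]]
```

View pics/w1.png

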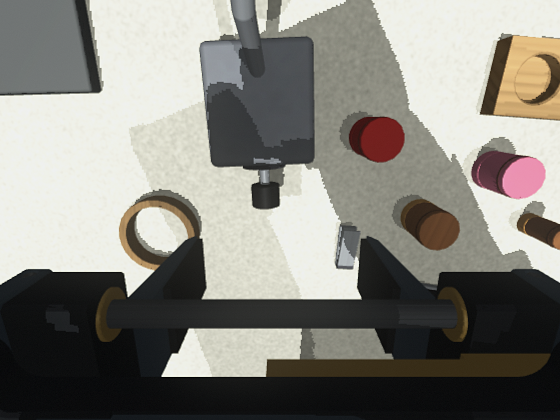

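The wrist view shows the knob head at about (265,195). The lamp top's front edge runs from (210,165) to (313,160).

```bash
python3 - <<'E'
from h import *
c=cam('wrist');im=np.array(c['image'])
a=ray(c,212,165,70);b=ray(c,312,160,70);print(a,b,np.linalg.norm(a-b),np.degrees(np.arctan2(*(a-b)[1::-1])))
g=im[178:214,240:292].max(2);m=g<45
k,l,st,ce=cv2.connectedComponentsWithStats(m.astype(np.uint8))
i=1+st[1:,4].argmax();print(st[i]+[240,178,0,0,0],ce[i]+[240,178])
u=ce[i][0]+240;v0=st[i,1]+178;v1=v0+st[i,3]
for v in(v0,(v0+v1)/2,v1):print(v,ray(c,u,v,45),ray(c,u,v,60))
E
```

```text
[521.76620882 369.64347426  70.        ] [538.21991987 276.5769925   70.        ] 94.50975947322657 100.02601824046087
[252 182  27  26 322] [265.39440994 191.78571429]
182 [506.66120687 318.41269759  45.        ] [509.77604668 318.02215317  60.        ]
195.0 [492.8384973  316.88056519  45.        ] [496.59238229 316.56085362  60.        ]
208 [478.66839623 315.30992734  45.        ] [483.07738683 315.06282877  60.        ]
```

```bash
python3 - <<'E'
from h import *
L=np.array([.985,.174]);k=np.array([496,317])
plan((496,317,60,-80),(496,317,26,-80),(*(k-16*L),26,-80),(*(k-16*L),150,-80))
E
```

```text
t 2.73 p [490.7 298.3 200.1] yaw -82.9 w 91.3 F [-0.2 -0.8 -0.3] q [ 0.51  0.2   2.   -0.    0.94  1.95]
(496, 317, 60, -80) turn -2.9 shift cm [14.01 -1.79 -0.76]
(496, 317, 26, -80) turn -2.9 shift cm [17.41 -1.79 -0.76]
(np.float64(480.24), np.float64(314.216), 26, -80) turn -2.9 shift cm [17.41 -1.71  0.84]
(np.float64(480.24), np.float64(314.216), 150, -80) turn -2.9 shift cm [ 5.01 -1.71  0.84]
```

carry_out(
  series=[
    [[-2.9,0,0],[8,-1.8,-0.76],0],
    [[-2.9,0,0],[8,-1.8,-0.76],0],
    [[-2.9,0,0],[14,-1.8,-0.76],0],
    [[-2.9,0,0],[17.4,-1.8,-0.76],0],
    [[-2.9,0,0],[17.4,-1.8,-0.76],0],
    [[-2.9,0,0],[17.4,-1.8,-0.76],255],
    [[-2.9,0,0],[17.4,-1.8,-0.76],255],
    [[-2.9,0,0],[17.4,-1.8,-0.76],255],
    [[-2.9,0,0],[17.4,-1.8,-0.76],255],
    [[-2.9,0,0],[17.4,-1.8,-0.76],255],
    [[-2.9,0,0],[17.4,-1.8,-0.76],255],
    [[-2.9,0,0],[17.4,-1.8,-0.76],255],
  ],
  grip_force=25,
)

```text
time_s: 4.22
position: [495.6, 316.6, 25.8]
tcp_rot: [[-0.001, 0.177, -0.984], [-0.003, -0.984, -0.177], [-1.0, 0.003, 0.001]]
ft_force: [6.2, -20.1, 4.4]
gripper_width: 29.3
```

carry_out(
  series=[
    [[0,0,0],[0,0.1,0.4],255],
    [[0,0,0],[0,0.1,0.8],255],
    [[0,0,0],[0,0.1,1.2],255],
    [[0,0,0],[0,0.1,1.6],255],
    [[0,0,0],[0,0.1,1.65],255],
    [[0,0,0],[0,0.1,1.65],255],
    [[0,0,0],[0,0.1,1.65],255],
  ],
)

```text
time_s: 5.1
position: [479.8, 313.8, 25.9]
tcp_rot: [[0.0, 0.176, -0.984], [-0.001, -0.984, -0.176], [-1.0, 0.001, -0.0]]
ft_force: [4.1, -8.8, 0.2]
gripper_width: 29.1
```

carry_out(
  series=[
    [[0,0,0],[0,0,0],0],
    [[0,0,0],[0,0,0],0],
    [[0,0,0],[0,0,0],0],
    [[0,0,0],[0,0,0],0],
    [[0,0,0],[-5,0,0],0],
    [[0,0,0],[-10,0,0],0],
    [[0,0,0],[-15,0,0],0],
    [[0,0,0],[-17,0,0],0],
    [[0,0,0],[-17,0,0],0],
  ],
)

```text
time_s: 6.22
position: [479.9, 314.7, 196.8]
tcp_rot: [[0.002, 0.176, -0.984], [0.001, -0.984, -0.176], [-1.0, -0.001, -0.002]]
ft_force: [0.4, 0.8, -1.2]
gripper_width: 91.1
```

```bash
python3 - <<'E'
from h import *
c=cam('wrist','w2.png');t=cam('top','t2.png')
cv2.imwrite('pics/w2c.png',np.hstack([cv2.imread('pics/w2.png')[:280,100:500],cv2.resize(cv2.imread('pics/t2.png')[160:280,120:400],None,fx=1.4,fy=2.333/1.0)]))
plan((480,124,200,-80),(590,0,230,-87))
E
```

```text
t 6.33 p [478.8 314.1 194.5] yaw -79.9 w 91.2 F [-0.4  0.1 -0.1] q [0.54 0.21 2.   0.   0.93 1.93]
(480, 124, 200, -80) turn 0.1 shift cm [-0.53 18.73  3.23]
(590, 0, 230, -87) turn 7.1 shift cm [-3.53 32.88 -5.42]
```

View pics/w2c.png

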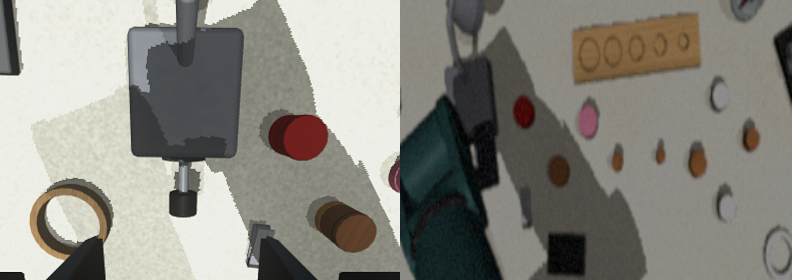

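Knob is out and holds there. Next I measure the rack and stamps from one high wrist view.

```bash
python3 - <<'E'
from h import *
plan((480,-60,290,-87))
E
```

```text
t 6.33 p [478.8 314.1 194.5] yaw -79.9 w 91.2 F [-0.4  0.1 -0.1] q [0.54 0.21 2.   0.   0.93 1.93]
(480, -60, 290, -87) turn 7.1 shift cm [-9.51 36.85  6.48]
```

carry_out(
  series=[
    [[7.1,0,0],[-9.5,36.8,6.5],0],
    [[7.1,0,0],[-9.5,36.8,6.5],0],
    [[7.1,0,0],[-9.5,36.8,6.5],0],
    [[7.1,0,0],[-9.5,36.8,6.5],0],
    [[7.1,0,0],[-9.5,36.8,6.5],0],
    [[7.1,0,0],[-9.5,36.8,6.5],0],
    [[7.1,0,0],[-9.5,36.8,6.5],0],
    [[7.1,0,0],[-9.5,36.8,6.5],0],
    [[7.1,0,0],[-9.5,36.8,6.5],0],
    [[7.1,0,0],[-9.5,36.8,6.5],0],
  ],
)

```text
time_s: 7.58
position: [480.0, -58.1, 290.3]
tcp_rot: [[-0.001, 0.054, -0.999], [0.0, -0.999, -0.054], [-1.0, -0.0, 0.001]]
ft_force: [0.4, 0.0, 0.0]
gripper_width: 91.1
```

```bash
python3 - <<'E'
from h import *
plan()
c=cam('wrist','w3.png')
im=cv2.imread('pics/w3.png')
cv2.imwrite('pics/w3c.png',cv2.resize(im[:270],(800,386),interpolation=cv2.INTER_CUBIC))
for p in[(654,-175,24),(643,49,24),(478,124,55),(490,-10,55),(494,-112,55),(481,-196,55),(511,-321,55)]:print(p,proj(c,p).round())
E
```

```text
t 7.58 p [480.  -58.1 290.3] yaw -86.9 w 91.1 F [0.4 0.  0. ] q [-0.17 -0.07  2.11  0.    1.11  1.35]
(654, -175, 24) [385.  45.]
(643, 49, 24) [203.  44.]
(478, 124, 55) [142. 177.]
(490, -10, 55) [246. 174.]
(494, -112, 55) [325. 175.]
(481, -196, 55) [388. 188.]
(511, -321, 55) [489. 171.]
```

View pics/w3c.png

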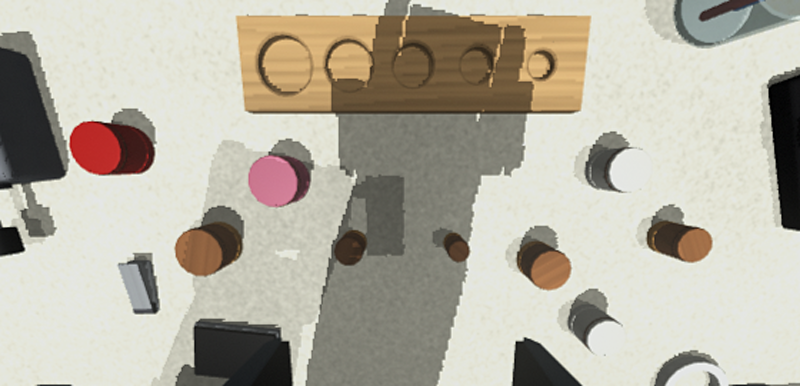

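The wrist view (800x386 crop) shows the holes at about (285,65), (349,66), (413,66), (477,65) and (541,65). Stamp tops are at (200,250), (349,249), (457,247), (550,269) and (694,244).

```bash
python3 - <<'E'
from h import *
c=cam('wrist')
H=np.array([ray(c,u*.7,v*.7,24)[:2] for u,v in[(541,65),(477,65.5),(413,66),(349,66),(285,65)]])
k=np.arange(5)-2;cen=H.mean(0);d=(k[:,None]*H).sum(0)/10;print(H.round(1).tolist());print('holes cen',cen,'step',d,np.linalg.norm(d),'yaw',np.degrees(np.arctan2(-d[0],d[1])))
C=np.array([ray(c,u*.7,v*.7,24)[:2] for u,v in[(237,15),(590,16),(582,110),(247,111)]]);print(C.round(1).tolist(),C.mean(0))
im=np.array(c['image'])[:,:,::-1];hsv=cv2.cvtColor(im,cv2.COLOR_BGR2HSV)
for n,u,v in[(44,200,250),(26,349,249),(20,457,247),(38,550,269),(32,694,244)]:
    print(n,ray(c,u*.7,v*.7,55).round(1))
E
```

```text
[[653.5, -167.7], [650.1, -112.4], [646.7, -57.0], [643.6, -1.6], [641.4, 53.8]]
holes cen [647.05084958 -56.98998043] step [-3.06164824 55.38345787] 55.468018676980996 yaw 3.16414256421886
[[677.2, 93.4], [692.6, -203.5], [619.7, -209.4], [602.6, 88.4]] [648.01335234 -57.76158631]
44 [481.  126.2  55. ]
26 [489.3  -8.3  55. ]
20 [ 496.5 -105.4   55. ]
38 [ 481.  -192.1   55. ]
32 [ 510.9 -317.8   55. ]
```

```bash
python3 - <<'E'
from h import *
plan((480,125,150,3),(480,125,26,3))
E
```

```text
t 7.67 p [480.1 -58.4 290.6] yaw -86.9 w 91.0 F [ 0.2 -0.2 -0.1] q [-0.17 -0.07  2.11  0.    1.11  1.35]
(480, 125, 150, 3) turn -89.9 shift cm [ 14.06 -18.31  -0.99]
(480, 125, 26, 3) turn -89.9 shift cm [ 26.46 -18.31  -0.99]
```

carry_out(
  series=[
    [[-90,0,0],[14,-18.3,-1],0],
    [[-90,0,0],[14,-18.3,-1],0],
    [[-90,0,0],[14,-18.3,-1],0],
    [[-90,0,0],[14,-18.3,-1],0],
    [[-90,0,0],[14,-18.3,-1],0],
    [[-90,0,0],[14,-18.3,-1],0],
    [[-90,0,0],[14,-18.3,-1],0],
    [[-90,0,0],[14,-18.3,-1],0],
    [[-90,0,0],[14,-18.3,-1],0],
    [[-90,0,0],[14,-18.3,-1],0],
    [[-90,0,0],[14,-18.3,-1],0],
  ],
)

```text
time_s: 9.05
position: [480.4, 124.2, 150.9]
tcp_rot: [[-0.0, 0.999, 0.051], [-0.0, 0.051, -0.999], [-1.0, -0.0, 0.0]]
ft_force: [0.6, -0.0, -0.3]
gripper_width: 91.3
```

```bash
cat >> h.py <<'E'
def stamp(c,xy,d):
    """top-face centre of a brown stamp near xy: brown mask blob -> bright top by circle fit to the z=55 rectified patch"""
    x0,y0=xy;S=2;W=60
    src=np.float32([proj(c,(x0+a,y0+b,55)) for a,b in((-W,-W),(W,-W),(W,W),(-W,W))])
    M=cv2.getPerspectiveTransform(src,np.float32([(0,0),(240,0),(240,240),(0,240)]))
    im=cv2.warpPerspective(np.array(c['image'])[:,:,::-1].copy(),M,(240,240))
    hsv=cv2.cvtColor(im,cv2.COLOR_BGR2HSV)
    m=((hsv[...,0]<20)&(hsv[...,1]>100)).astype(np.uint8)*255
    return im,m
E
python3 - <<'E'
from h import *
plan()
c=cam('wrist','w4.png')
im,m=stamp(c,(480,125),44)
cv2.imwrite('pics/w4c.png',np.hstack([cv2.resize(im,(420,420)),cv2.imread('pics/w4.png')])[:, :800])
print(proj(c,(480,125,55)))
E
```

```text
t 9.05 p [480.4 124.2 150.9] yaw 2.9 w 91.3 F [ 0.6 -0.  -0.3] q [ 0.21  0.15  2.17 -0.    0.82  0.15]
[280.20787726 216.38807031]
```

View pics/w4c.png

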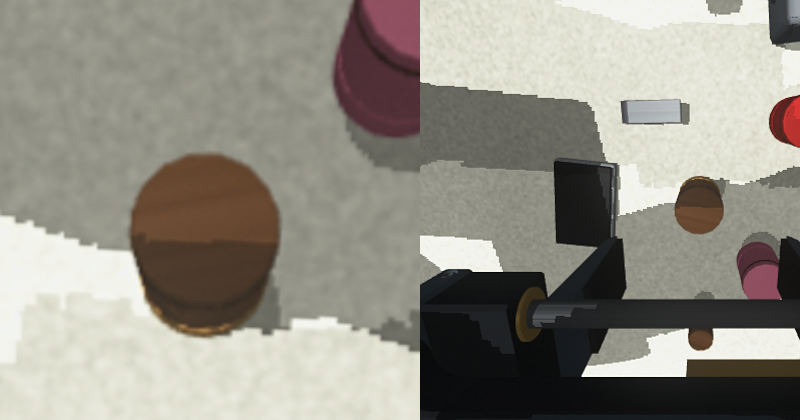

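The top circle sits about 5 mm off in y compared with the other view, so the wrist camera has a bias. I'll calibrate it mechanically by pinching the stamp in both directions.

carry_out(
  series=[
    [[0,0,0],[6,0,-0.2],0],
    [[0,0,0],[10,0,-0.2],0],
    [[0,0,0],[12.5,0,-0.2],0],
    [[0,0,0],[12.5,0,-0.2],120],
    [[0,0,0],[12.5,0,-0.2],180],
    [[0,0,0],[12.5,0,-0.2],255],
    [[0,0,0],[12.5,0,-0.2],255],
    [[0,0,0],[12.5,0,-0.2],255],
    [[0,0,0],[12.5,0,-0.2],255],
    [[0,0,0],[12.5,0,-0.2],255],
  ],
  grip_force=12,
)

```text
time_s: 10.35
position: [480.4, 126.0, 26.3]
tcp_rot: [[-0.0, 0.999, 0.053], [-0.0, 0.053, -0.999], [-1.0, -0.0, 0.0]]
ft_force: [-3.8, -0.4, 8.7]
gripper_width: 43.8
```

carry_out(
  series=[
    [[0,0,0],[0,0,0],0],
    [[0,0,0],[0,0,0],0],
    [[0,0,0],[0,0,0],0],
    [[0,0,0],[-5,0,0],0],
    [[0,0,0],[-10,0,0],0],
    [[90,0,0],[-10,0,0],0],
    [[90,0,0],[-10,0,0],0],
    [[90,0,0],[-10,0,0],0],
    [[90,0,0],[-10,0,0],0],
    [[90,0,0],[-10,0,0],0],
    [[90,0,0],[-10,0,0],0],
    [[90,0,0],[-10,0,0],0],
    [[90,0,0],[-10,0,0],0],
    [[90,0,0],[-10,0,0],0],
    [[90,0,0],[-10,0,0],0],
    [[90,0,0],[-5,0,0],0],
    [[90,0,0],[0,0,0],0],
    [[90,0,0],[0,0,0],0],
  ],
)

```text
time_s: 12.6
position: [477.9, 125.5, 23.4]
tcp_rot: [[-0.006, 0.054, -0.999], [-0.001, -0.999, -0.054], [-1.0, 0.001, 0.006]]
ft_force: [-0.1, 0.1, -0.6]
gripper_width: 91.4
```

carry_out(
  series=[
    [[0,0,0],[0,0,0],120],
    [[0,0,0],[0,0,0],180],
    [[0,0,0],[0,0,0],255],
    [[0,0,0],[0,0,0],255],
    [[0,0,0],[0,0,0],255],
    [[0,0,0],[0,0,0],255],
    [[0,0,0],[0,0,0],255],
  ],
)

```text
time_s: 13.48
position: [480.6, 126.1, 26.2]
tcp_rot: [[0.0, 0.053, -0.999], [0.0, -0.999, -0.053], [-1.0, -0.0, -0.0]]
ft_force: [-0.5, 0.9, 7.5]
gripper_width: 43.5
```

carry_out(
  series=[
    [[0,0,0],[0,0,0],0],
    [[0,0,0],[0,0,0],0],
    [[0,0,0],[0,0,0],0],
    [[0,0,0],[-6,0,0],0],
    [[0,0,0],[-12.4,0,0],0],
    [[-90,0,0],[-12.4,0,0],0],
    [[-90,0,0],[-12.4,0,0],0],
    [[-90,0,0],[-12.4,0,0],0],
    [[-90,0,0],[-12.4,0,0],0],
    [[-90,0,0],[-12.4,0,0],0],
    [[-90,0,0],[-12.4,0,0],0],
    [[-90,0,0],[-12.4,0,0],0],
    [[-90,0,0],[-12.4,0,0],0],
    [[-90,0,0],[-12.4,0,0],0],
    [[-90,0,0],[-12.4,0,0],0],
  ],
)

```text
time_s: 15.35
position: [480.3, 126.0, 149.8]
tcp_rot: [[-0.0, 0.999, 0.052], [-0.0, 0.052, -0.999], [-1.0, -0.0, 0.0]]
ft_force: [0.2, -0.3, 0.5]
gripper_width: 91.2
```

```bash
python3 - <<'E'
from h import *
plan()
c=cam('wrist','w5.png')
im,m=stamp(c,(480,125),44)
p=arm.get_state()['position'];im,m=stamp(c,p[:2],44)
cv2.imwrite('pics/w5c.png',cv2.resize(im,(420,420)))
E
```

```text
t 15.35 p [480.3 126.  149.8] yaw 3.0 w 91.2 F [ 0.2 -0.3  0.5] q [ 0.21  0.15  2.17 -0.    0.82  0.16]
```

View pics/w5c.png

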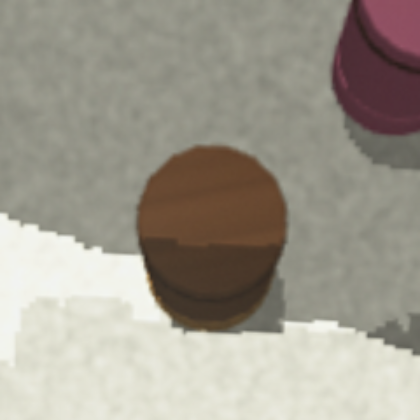

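With the stamp truly centred, the view reads +0.7 mm in x and +3.0 mm in y, so that is the bias. I'll view hole 4 and hole 0 with the same geometry (TCP 95 mm above the plane).

```bash
python3 - <<'E'
from h import *
plan((644,52,180,3),(644,52,119,3))
E
```

```text
t 15.4 p [480.3 126.  149.9] yaw 2.9 w 91.2 F [-0.3  0.3 -0.5] q [ 0.21  0.15  2.17 -0.    0.82  0.16]
(644, 52, 180, 3) turn -0.1 shift cm [-3.01 15.97  8.23]
(644, 52, 119, 3) turn -0.1 shift cm [ 3.09 15.97  8.22]
```

carry_out(
  series=[
    [[0,0,0],[-3,16,8.2],0],
    [[0,0,0],[-3,16,8.2],0],
    [[0,0,0],[-3,16,8.2],0],
    [[0,0,0],[-3,16,8.2],0],
    [[0,0,0],[3.1,16,8.2],0],
    [[0,0,0],[3.1,16,8.2],0],
    [[0,0,0],[3.1,16,8.2],0],
    [[0,0,0],[3.1,16,8.2],0],
  ],
)

```text
time_s: 16.4
position: [645.5, 52.8, 121.2]
tcp_rot: [[0.003, 0.999, 0.053], [0.0, 0.053, -0.999], [-1.0, 0.003, 0.0]]
ft_force: [-0.5, -0.5, -0.2]
gripper_width: 91.6
```

```bash
cat >> h.py <<'E'
def patch(c,xy,z,W=60,n=420):
    src=np.float32([proj(c,(xy[0]+a,xy[1]+b,z)) for a,b in((-W,-W),(W,-W),(W,W),(-W,W))])
    M=cv2.getPerspectiveTransform(src,np.float32([(0,0),(n,0),(n,n),(0,n)]))
    return cv2.warpPerspective(np.array(c['image'])[:,:,::-1].copy(),M,(n,n),flags=cv2.INTER_CUBIC)
E
python3 - <<'E'
from h import *
plan((653.5,-170,119,3))
c=cam('wrist','w6.png');p=arm.get_state()['position']
cv2.imwrite('pics/w6c.png',patch(c,p[:2],24))
E
```

```text
t 16.4 p [645.5  52.8 121.2] yaw 3.0 w 91.6 F [-0.5 -0.5 -0.2] q [ 0.05  0.42  1.88  0.    0.84 -0.01]
(653.5, -170, 119, 3) turn 0.0 shift cm [ 0.22 -0.38 22.29]
```

carry_out(
  series=[
    [[0,0,0],[0,-0.3,22.3],0],
    [[0,0,0],[0,-0.3,22.3],0],
    [[0,0,0],[0,-0.3,22.3],0],
    [[0,0,0],[0,-0.3,22.3],0],
    [[0,0,0],[0,-0.3,22.3],0],
    [[0,0,0],[0,-0.3,22.3],0],
    [[0,0,0],[0,-0.3,22.3],0],
  ],
)

```text
time_s: 17.32
position: [653.4, -169.1, 119.3]
tcp_rot: [[0.0, 0.999, 0.054], [0.0, 0.054, -0.999], [-1.0, 0.0, 0.0]]
ft_force: [-0.4, -0.4, 0.3]
gripper_width: 91.3
```

```bash
python3 - <<'E'
from h import *
plan((480.3,126,120,3),(480.3,126,26,3))
c=cam('wrist','w7.png');p=arm.get_state()['position']
b=patch(c,p[:2],24);a=cv2.imread('pics/w6c.png')
cv2.imwrite('pics/w67.png',np.hstack([a[:,10:410],b[:,10:410]]))
E
```

```text
t 17.32 p [ 653.4 -169.1  119.3] yaw 3.1 w 91.3 F [-0.4 -0.4  0.3] q [-0.29  0.46  1.82  0.    0.86 -0.34]
(480.3, 126, 120, 3) turn 0.1 shift cm [ -0.08 -15.69 -30.4 ]
(480.3, 126, 26, 3) turn 0.1 shift cm [  9.32 -15.7  -30.4 ]
```

View pics/w67.png

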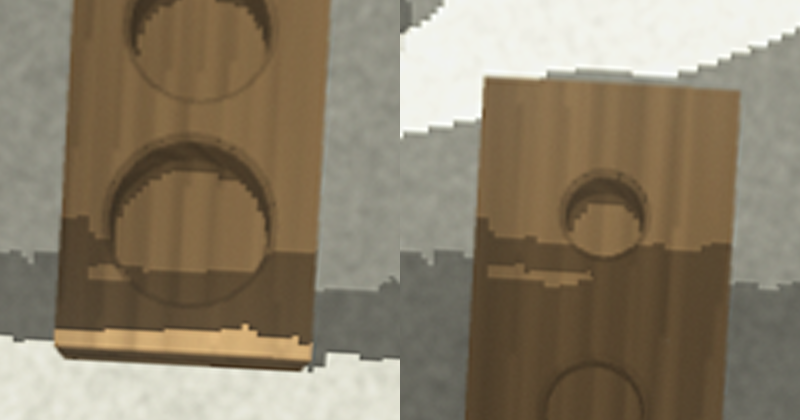

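Holes, bias-corrected: h0 = (654.3, -171.2) and h4 = (641.8, 52.4). Their separation is 224.0 mm, exactly as specified, and the rack yaw is 3.2°. Now I grasp stamp44.

carry_out(
  series=[
    [[0,0,0],[-2,-15.7,-30.4],0],
    [[0,0,0],[-2,-15.7,-30.4],0],
    [[0,0,0],[-2,-15.7,-30.4],0],
    [[0,0,0],[-2,-15.7,-30.4],0],
    [[0,0,0],[-2,-15.7,-30.4],0],
    [[0,0,0],[-2,-15.7,-30.4],0],
    [[0,0,0],[3,-15.7,-30.4],0],
    [[0,0,0],[9.3,-15.7,-30.4],0],
    [[0,0,0],[9.3,-15.7,-30.4],0],
    [[0,0,0],[9.3,-15.7,-30.4],120],
    [[0,0,0],[9.3,-15.7,-30.4],255],
    [[0,0,0],[9.3,-15.7,-30.4],255],
    [[0,0,0],[9.3,-15.7,-30.4],255],
    [[0,0,0],[9.3,-15.7,-30.4],255],
    [[0,0,0],[4,-15.7,-30.4],255],
    [[0,0,0],[0,-15.7,-30.4],255],
    [[0,0,0],[0,-15.7,-30.4],255],
  ],
  grip_force=25,
)

```text
time_s: 19.5
position: [482.1, 125.4, 121.5]
tcp_rot: [[0.005, 0.999, 0.053], [0.001, 0.053, -0.999], [-1.0, 0.005, -0.001]]
ft_force: [0.2, -0.6, -1.3]
gripper_width: 43.7
```

```bash
python3 - <<'E'
from h import *
plan((641.8,52.4,90,3.2),(641.8,52.4,60,3.2),(641.8,52.4,35,3.2))
c=cam('top');im=np.array(c['image'])[:,:,::-1].copy();hsv=cv2.cvtColor(im,cv2.COLOR_BGR2HSV)
for n,x,y in((26,486,-7),(20,493,-104),(38,478,-191),(32,508,-317)):
    u,v=proj(c,(x,y,45)).astype(int);h=hsv[v-12:v+13,u-12:u+13];m=(h[...,0]<20)&(h[...,1]>110)
    if m.sum(): yy,xx=np.nonzero(m);print(n,ray(c,u-12+xx.mean(),v-12+yy.mean(),45).round(),m.sum())
E
```

```text
t 19.5 p [482.1 125.4 121.5] yaw 3.0 w 43.7 F [ 0.2 -0.6 -1.3] q [0.21 0.2  2.18 0.   0.75 0.15]
(641.8, 52.4, 90, 3.2) turn -0.2 shift cm [ 3.21 15.55  8.13]
(641.8, 52.4, 60, 3.2) turn -0.2 shift cm [ 6.21 15.54  8.13]
(641.8, 52.4, 35, 3.2) turn -0.2 shift cm [ 8.71 15.53  8.14]
26 [489. -11.  45.] 40
20 [ 495. -111.   45.] 26
38 [ 482. -196.   45.] 103
32 [ 511. -322.   45.] 77
```

carry_out(
  series=[
    [[0,0,0],[1,15.6,8.1],255],
    [[0,0,0],[1,15.6,8.1],255],
    [[0,0,0],[1,15.6,8.1],255],
    [[0,0,0],[1,15.6,8.1],255],
    [[0,0,0],[3.2,15.6,8.1],255],
    [[0,0,0],[3.2,15.6,8.1],255],
    [[0,0,0],[3.2,15.6,8.1],255],
    [[0,0,0],[3.2,15.6,8.1],255],
    [[0,0,0],[3.2,15.6,8.1],255],
  ],
)

```text
time_s: 20.68
position: [640.7, 52.5, 87.4]
tcp_rot: [[0.001, 0.999, 0.053], [0.0, 0.053, -0.999], [-1.0, 0.001, 0.0]]
ft_force: [-0.4, 0.3, -1.8]
gripper_width: 43.6
```

```bash
python3 - <<'E'
from h import *
plan((641.8,52.4,60,3.2),(641.8,52.4,35,3.2))
E
```

```text
t 20.68 p [640.7  52.5  87.4] yaw 3.0 w 43.6 F [-0.4  0.3 -1.8] q [ 0.05  0.46  1.9  -0.    0.79 -0.01]
(641.8, 52.4, 60, 3.2) turn -0.2 shift cm [2.74 0.11 0.02]
(641.8, 52.4, 35, 3.2) turn -0.2 shift cm [5.24 0.11 0.02]
```

carry_out(
  series=[
    [[0,0,0],[2.7,0.1,0],255],
    [[0,0,0],[3.4,0.1,0],255],
    [[0,0,0],[4,0.1,0],255],
    [[0,0,0],[4.5,0.1,0],255],
    [[0,0,0],[4.8,0.1,0],255],
    [[0,0,0],[4.8,0.1,0],255],
  ],
)

```text
time_s: 21.42
position: [641.5, 52.4, 39.0]
tcp_rot: [[-0.0, 0.999, 0.053], [0.0, 0.053, -0.999], [-1.0, -0.0, -0.0]]
ft_force: [0.3, -0.1, -1.0]
gripper_width: 43.6
```

No contact with the stamp well inside the hole. Lower it to the floor and release.

carry_out(
  series=[
    [[0,0,0],[0.3,0,0],255],
    [[0,0,0],[0.5,0,0],255],
    [[0,0,0],[0.5,0,0],255],
  ],
)

```text
time_s: 21.8
position: [641.6, 52.4, 34.3]
tcp_rot: [[-0.0, 0.999, 0.053], [-0.0, 0.053, -0.999], [-1.0, -0.0, 0.0]]
ft_force: [-2.9, -0.2, 5.0]
gripper_width: 43.3
```

carry_out(
  series=[
    [[0,0,0],[0,0,0],0],
    [[0,0,0],[0,0,0],0],
    [[0,0,0],[0,0,0],0],
    [[0,0,0],[-5,0,0],0],
    [[0,0,0],[-10,0,0],0],
    [[0,0,0],[-11.5,0,0],0],
    [[0,0,0],[-11.5,0,0],0],
  ],
)

```text
time_s: 22.68
position: [641.9, 52.4, 149.5]
tcp_rot: [[0.001, 0.999, 0.053], [0.0, 0.053, -0.999], [-1.0, 0.001, 0.0]]
ft_force: [-0.0, 0.5, -0.4]
gripper_width: 91.0
```

```bash
python3 - <<'E'
from h import *
plan((478.5,-192.5,150,3))
E
```

```text
t 22.68 p [641.9  52.4 149.5] yaw 3.0 w 91.0 F [-0.   0.5 -0.4] q [ 0.05  0.37  1.88  0.    0.89 -0.01]
(478.5, -192.5, 150, 3) turn 0.0 shift cm [ -0.08 -17.6   23.6 ]
```

carry_out(
  series=[
    [[0,0,0],[0,-17.6,23.6],0],
    [[0,0,0],[0,-17.6,23.6],0],
    [[0,0,0],[0,-17.6,23.6],0],
    [[0,0,0],[0,-17.6,23.6],0],
    [[0,0,0],[0,-17.6,23.6],0],
    [[0,0,0],[0,-17.6,23.6],0],
    [[0,0,0],[0,-17.6,23.6],0],
    [[0,0,0],[0,-17.6,23.6],0],
  ],
)

```text
time_s: 23.68
position: [478.5, -191.7, 148.3]
tcp_rot: [[-0.001, 0.999, 0.054], [0.0, 0.054, -0.999], [-1.0, -0.001, -0.0]]
ft_force: [0.0, 0.1, -0.7]
gripper_width: 90.9
```

```bash
cat >> h.py <<'E'
def look(d,name):
    c=cam('wrist',name+'.png');p=np.array(arm.get_state()['position'])
    im=patch(c,p[:2],55);cv2.imwrite(f'pics/{name}c.png',im)
    h=cv2.cvtColor(im,cv2.COLOR_BGR2HSV);m=((h[...,0]<20)&(h[...,1]>90)&(h[...,2]>20)).astype(np.uint8)
    m=cv2.morphologyEx(m,cv2.MORPH_OPEN,np.ones((9,9)))
    k,l,st,ce=cv2.connectedComponentsWithStats(m)
    for i in range(1,k):
        if st[i,4]>1500:
            x,y,w,hh,a=st[i];print('blob',st[i].tolist(),'w mm',round(w/3.5,1),'centre',round(p[0]+(x+w/2-210)/3.5-.7,1),round(p[1]+(y+d/2*3.45-210)/3.5-3.2,1))
E
python3 - <<'E'
from h import *
plan();look(38,'s38')
E
```

```text
t 23.68 p [ 478.5 -191.7  148.3] yaw 3.1 w 90.9 F [ 0.   0.1 -0.7] q [-0.43  0.19  2.14  0.    0.82 -0.48]
blob [150, 146, 127, 166, 16387] w mm 36.3 centre 478.8 -194.4
```

View pics/s38.png

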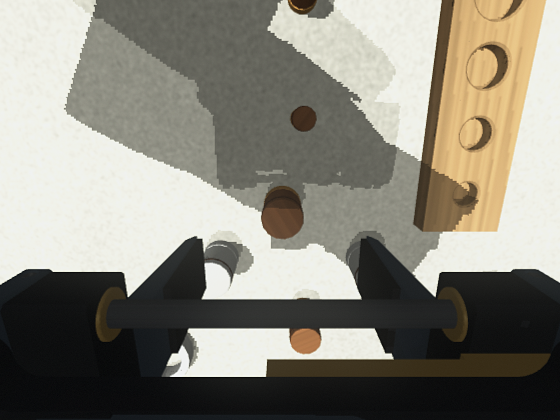

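```bash
python3 - <<'E'
from h import *
c=cam('top');im=np.array(c['image'])[:,:,::-1]
for u,v in((497,287),(504,354)):print(ray(c,u*.7,v*.7,50).round())
c=cam('wrist');h=cv2.cvtColor(np.array(c['image']),cv2.COLOR_RGB2HSV)
for u,v in((218,272),(364,255)):print(ray(c,u,v,55).round())
plan((478.8,-194.2,26,3))
E
```

```text
[ 573. -251.   50.]
[ 421. -260.   50.]
[ 424. -247.   55.]
[ 556. -223.   55.]
t 23.82 p [ 478.5 -191.9  148.7] yaw 3.1 w 91.4 F [-0.1 -0.4 -0.4] q [-0.43  0.19  2.14  0.    0.82 -0.48]
(478.8, -194.2, 26, 3) turn 0.1 shift cm [12.27  0.02  0.24]
```

carry_out(
  series=[
    [[0,0,0],[5,0,0.2],60],
    [[0,0,0],[9,0,0.2],60],
    [[0,0,0],[12.2,0,0.2],60],
    [[0,0,0],[12.2,0,0.2],60],
    [[0,0,0],[12.2,0,0.2],150],
    [[0,0,0],[12.2,0,0.2],255],
    [[0,0,0],[12.2,0,0.2],255],
    [[0,0,0],[12.2,0,0.2],255],
    [[0,0,0],[12.2,0,0.2],255],
    [[0,0,0],[12.2,0,0.2],255],
  ],
)

```text
time_s: 25.08
position: [478.8, -194.8, 27.6]
tcp_rot: [[0.001, 0.999, 0.053], [-0.0, 0.053, -0.999], [-1.0, 0.001, 0.0]]
ft_force: [-0.8, 1.5, 9.1]
gripper_width: 37.4
```

```bash
python3 - <<'E'
from h import *
p=arm.get_state()['position']
plan((p[0],p[1],110,3.2),(644.9,-3.5,110,3.2),(644.9,-3.5,85,3.2))
E
```

```text
t 25.07 p [ 478.8 -194.8   27.6] yaw 3.0 w 37.4 F [-0.8  1.5  9.1] q [-0.43  0.41  2.15  0.    0.58 -0.48]
(np.float64(478.83598555119556), np.float64(-194.7809254943963), 110, 3.2) turn -0.2 shift cm [-8.24  0.01  0.  ]
(644.9, -3.5, 110, 3.2) turn -0.2 shift cm [ -8.23  17.6  -18.22]
(644.9, -3.5, 85, 3.2) turn -0.2 shift cm [ -5.73  17.6  -18.22]
```

carry_out(
  series=[
    [[-0.2,0,0],[-5,0,0],255],
    [[-0.2,0,0],[-8.2,0,0],255],
    [[-0.2,0,0],[-8.2,17.6,-18.2],255],
    [[-0.2,0,0],[-8.2,17.6,-18.2],255],
    [[-0.2,0,0],[-8.2,17.6,-18.2],255],
    [[-0.2,0,0],[-8.2,17.6,-18.2],255],
    [[-0.2,0,0],[-8.2,17.6,-18.2],255],
    [[-0.2,0,0],[-5.7,17.6,-18.2],255],
    [[-0.2,0,0],[-5.7,17.6,-18.2],255],
    [[-0.2,0,0],[-5.7,17.6,-18.2],255],
    [[-0.2,0,0],[-5.7,17.6,-18.2],255],
  ],
)

```text
time_s: 26.45
position: [644.8, -3.9, 84.9]
tcp_rot: [[0.001, 0.998, 0.056], [-0.0, 0.056, -0.998], [-1.0, 0.001, 0.0]]
ft_force: [0.7, 0.6, -1.3]
gripper_width: 37.5
```

```bash
python3 - <<'E'
from h import *
plan((644.9,-3.7,60,3.2),(644.9,-3.7,40,3.2),(644.9,-3.7,35.6,3.2))
E
```

```text
t 26.45 p [644.8  -3.9  84.9] yaw 3.2 w 37.5 F [ 0.7  0.6 -1.3] q [-0.04  0.46  1.89 -0.    0.78 -0.1 ]
(644.9, -3.7, 60, 3.2) turn -0.0 shift cm [ 2.49  0.01 -0.02]
(644.9, -3.7, 40, 3.2) turn -0.0 shift cm [ 4.49  0.01 -0.02]
(644.9, -3.7, 35.6, 3.2) turn -0.0 shift cm [ 4.93  0.01 -0.02]
```

carry_out(
  series=[
    [[0,0,0],[2.5,0,0],255],
    [[0,0,0],[3.2,0,0],255],
    [[0,0,0],[3.8,0,0],255],
    [[0,0,0],[4.2,0,0],255],
    [[0,0,0],[4.6,0,0],255],
    [[0,0,0],[4.6,0,0],255],
  ],
)

```text
time_s: 27.2
position: [644.4, -3.5, 37.8]
tcp_rot: [[-0.0, 0.998, 0.056], [0.0, 0.056, -0.998], [-1.0, -0.0, -0.0]]
ft_force: [-0.5, 0.0, -2.1]
gripper_width: 37.4
```

carry_out(
  series=[
    [[0,0,0],[0.3,0,0],255],
    [[0,0,0],[0.45,0,0],255],
    [[0,0,0],[0.45,0,0],255],
  ],
)

```text
time_s: 27.58
position: [645.1, -3.5, 35.4]
tcp_rot: [[0.001, 0.998, 0.056], [-0.0, 0.056, -0.998], [-1.0, 0.001, 0.0]]
ft_force: [-10.3, 0.2, 27.1]
gripper_width: 37.4
```

carry_out(
  series=[
    [[0,0,0],[0,0,0],0],
    [[0,0,0],[0,0,0],0],
    [[0,0,0],[0,0,0],0],
    [[0,0,0],[-5,0,0],0],
    [[0,0,0],[-10,0,0],0],
    [[0,0,0],[-11.5,0,0],0],
    [[0,0,0],[-11.5,0,0],0],
    [[0,0,0],[-11.5,0,0],0],
  ],
)

```text
time_s: 28.58
position: [643.5, -3.5, 146.7]
tcp_rot: [[-0.002, 0.998, 0.056], [0.0, 0.056, -0.998], [-1.0, -0.002, -0.0]]
ft_force: [0.2, 0.8, -0.0]
gripper_width: 91.1
```

```bash
python3 - <<'E'
from h import *
plan((508.5,-319,150,3.2))
c=cam('top');im=np.array(c['image'])[:,:,::-1].copy();hsv=cv2.cvtColor(im,cv2.COLOR_BGR2HSV)
for n,x,y in((26,486,-7),(20,493,-104),(32,508,-317)):
    u,v=proj(c,(x,y,45)).astype(int);h=hsv[v-12:v+13,u-12:u+13];m=(h[...,0]<20)&(h[...,1]>110)
    if m.sum(): yy,xx=np.nonzero(m);print(n,ray(c,u-12+xx.mean(),v-12+yy.mean(),45).round(),m.sum())
E
```

```text
t 28.57 p [643.5  -3.5 146.7] yaw 3.2 w 91.1 F [ 0.2  0.8 -0. ] q [-0.04  0.38  1.88 -0.    0.89 -0.1 ]
(508.5, -319, 150, 3.2) turn 0.0 shift cm [ -0.3  -15.26  30.74]
20 [ 494. -111.   45.] 26
32 [ 511. -322.   45.] 79
```

carry_out(
  series=[
    [[0,0,0],[-0.3,-15.3,30.7],0],
    [[0,0,0],[-0.3,-15.3,30.7],0],
    [[0,0,0],[-0.3,-15.3,30.7],0],
    [[0,0,0],[-0.3,-15.3,30.7],0],
    [[0,0,0],[-0.3,-15.3,30.7],0],
    [[0,0,0],[-0.3,-15.3,30.7],0],
    [[0,0,0],[-0.3,-15.3,30.7],0],
    [[0,0,0],[-0.3,-15.3,30.7],0],
    [[0,0,0],[-0.3,-15.3,30.7],0],
  ],
)

```text
time_s: 29.75
position: [509.3, -317.5, 151.0]
tcp_rot: [[-0.001, 0.998, 0.057], [0.0, 0.057, -0.998], [-1.0, -0.0, -0.0]]
ft_force: [-0.1, -0.0, -0.5]
gripper_width: 91.0
```

```bash
python3 - <<'E'
from h import *
plan((508.5,-320,26,3.2));look(32,'s32')
E
```

```text
t 29.75 p [ 509.3 -317.5  151. ] yaw 3.3 w 91.0 F [-0.1 -0.  -0.5] q [-0.6   0.31  1.97  0.    0.87 -0.65]
(508.5, -320, 26, 3.2) turn 0.1 shift cm [12.5  -0.09  0.25]
blob [159, 154, 106, 110, 9170] w mm 30.3 centre 509.2 -321.1
blob [181, 259, 72, 42, 1909] w mm 20.6 centre 510.6 -291.1
```

carry_out(
  series=[
    [[0,0,0],[5,0,0.35],40],
    [[0,0,0],[9,0,0.35],40],
    [[0,0,0],[12.4,0,0.35],40],
    [[0,0,0],[12.4,0,0.35],40],
    [[0,0,0],[12.4,0,0.35],150],
    [[0,0,0],[12.4,0,0.35],255],
    [[0,0,0],[12.4,0,0.35],255],
    [[0,0,0],[12.4,0,0.35],255],
    [[0,0,0],[12.4,0,0.35],255],
    [[0,0,0],[12.4,0,0.35],255],
  ],
)

```text
time_s: 31.05
position: [509.3, -322.2, 27.6]
tcp_rot: [[0.0, 0.998, 0.056], [-0.0, 0.056, -0.998], [-1.0, 0.0, 0.0]]
ft_force: [-0.5, 0.9, 2.7]
gripper_width: 31.4
```

```bash
python3 - <<'E'
from h import *
p=arm.get_state()['position']
plan((p[0],p[1],110,3.2),(648.1,-59.4,110,3.2),(648.1,-59.4,85,3.2))
E
```

```text
t 31.05 p [ 509.3 -322.2   27.6] yaw 3.2 w 31.4 F [-0.5  0.9  2.7] q [-0.6   0.51  1.98  0.    0.66 -0.66]
(np.float64(509.29551862199605), np.float64(-322.22158203804736), 110, 3.2) turn 0.0 shift cm [-8.24  0.    0.  ]
(648.1, -59.4, 110, 3.2) turn 0.0 shift cm [ -8.24  15.34 -25.46]
(648.1, -59.4, 85, 3.2) turn 0.0 shift cm [ -5.74  15.34 -25.46]
```

carry_out(
  series=[
    [[0,0,0],[-5,0,0],255],
    [[0,0,0],[-8.2,0,0],255],
    [[0,0,0],[-8.2,15.3,-25.4],255],
    [[0,0,0],[-8.2,15.3,-25.4],255],
    [[0,0,0],[-8.2,15.3,-25.4],255],
    [[0,0,0],[-8.2,15.3,-25.4],255],
    [[0,0,0],[-8.2,15.3,-25.4],255],
    [[0,0,0],[-8.2,15.3,-25.4],255],
    [[0,0,0],[-5.7,15.3,-25.4],255],
    [[0,0,0],[-5.7,15.3,-25.4],255],
    [[0,0,0],[-5.7,15.3,-25.4],255],
    [[0,0,0],[-5.7,15.3,-25.4],255],
  ],
)

```text
time_s: 32.55
position: [648.0, -60.4, 85.3]
tcp_rot: [[0.001, 0.998, 0.056], [-0.0, 0.056, -0.998], [-1.0, 0.001, 0.0]]
ft_force: [-0.1, -0.2, -1.0]
gripper_width: 31.2
```

```bash
python3 - <<'E'
from h import *
plan((648.1,-60.2,60,3.2),(648.1,-60.2,40,3.2),(648.1,-60.2,35.6,3.2))
E
```

```text
t 32.55 p [648.  -60.4  85.3] yaw 3.2 w 31.2 F [-0.1 -0.2 -1. ] q [-0.13  0.47  1.88 -0.    0.79 -0.18]
(648.1, -60.2, 60, 3.2) turn -0.0 shift cm [ 2.53  0.01 -0.02]
(648.1, -60.2, 40, 3.2) turn -0.0 shift cm [ 4.53  0.01 -0.02]
(648.1, -60.2, 35.6, 3.2) turn -0.0 shift cm [ 4.97  0.01 -0.02]
```

carry_out(
  series=[
    [[0,0,0],[2.5,0,0],255],
    [[0,0,0],[3.2,0,0],255],
    [[0,0,0],[3.8,0,0],255],
    [[0,0,0],[4.2,0,0],255],
    [[0,0,0],[4.6,0,0],255],
    [[0,0,0],[4.6,0,0],255],
  ],
)

```text
time_s: 33.3
position: [647.6, -59.9, 38.3]
tcp_rot: [[-0.0, 0.998, 0.056], [0.0, 0.056, -0.998], [-1.0, -0.0, -0.0]]
ft_force: [-1.1, 0.0, -1.2]
gripper_width: 31.3
```

carry_out(
  series=[
    [[0,0,0],[0.3,0,0],255],
    [[0,0,0],[0.4,0,0],255],
    [[0,0,0],[0.4,0,0],255],
  ],
)

```text
time_s: 33.67
position: [648.1, -60.0, 35.6]
tcp_rot: [[0.0, 0.998, 0.056], [-0.0, 0.056, -0.998], [-1.0, 0.0, 0.0]]
ft_force: [-5.0, 1.7, 16.7]
gripper_width: 31.7
```

In. Next is the 26 mm stamp.

carry_out(
  series=[
    [[0,0,0],[0,0,0],0],
    [[0,0,0],[0,0,0],0],
    [[0,0,0],[0,0,0],0],
    [[0,0,0],[-5,0,0],0],
    [[0,0,0],[-10,0,0],0],
    [[0,0,0],[-11.5,0,0],0],
    [[0,0,0],[-11.5,0,0],0],
    [[0,0,0],[-11.5,0,0],0],
  ],
)

```text
time_s: 34.67
position: [646.7, -59.8, 147.7]
tcp_rot: [[-0.002, 0.998, 0.056], [0.0, 0.056, -0.998], [-1.0, -0.002, -0.0]]
ft_force: [0.3, -0.7, 0.2]
gripper_width: 90.8
```

```bash
python3 - <<'E'
from h import *
plan((487.5,-9,150,3.2))
E
```

```text
t 34.67 p [646.7 -59.8 147.7] yaw 3.2 w 90.8 F [ 0.3 -0.7  0.2] q [-0.13  0.38  1.87  0.    0.89 -0.18]
(487.5, -9, 150, 3.2) turn 0.0 shift cm [ -0.19 -15.61  -5.97]
```

carry_out(
  series=[
    [[0,0,0],[-0.2,-15.6,-6],0],
    [[0,0,0],[-0.2,-15.6,-6],0],
    [[0,0,0],[-0.2,-15.6,-6],0],
    [[0,0,0],[-0.2,-15.6,-6],0],
    [[0,0,0],[-0.2,-15.6,-6],0],
    [[0,0,0],[-0.2,-15.6,-6],0],
  ],
)

```text
time_s: 35.42
position: [489.3, -9.0, 151.1]
tcp_rot: [[-0.0, 0.998, 0.056], [-0.0, 0.056, -0.998], [-1.0, -0.0, -0.0]]
ft_force: [-0.1, -0.2, 0.0]
gripper_width: 91.4
```

```bash
python3 - <<'E'
from h import *
plan((487.5,-9,27,3.2));look(26,'s26')
E
```

```text
t 35.42 p [489.3  -9.  151.1] yaw 3.2 w 91.4 F [-0.1 -0.2  0. ] q [-0.07  0.14  2.18 -0.    0.82 -0.12]
(487.5, -9, 27, 3.2) turn 0.0 shift cm [ 1.241e+01 -1.800e-01 -1.000e-02]
blob [158, 180, 86, 126, 8704] w mm 24.6 centre 486.0 -8.0
```

carry_out(
  series=[
    [[0,0,0],[5,-0.3,-0.1],40],
    [[0,0,0],[9,-0.3,-0.1],40],
    [[0,0,0],[12.4,-0.3,-0.1],40],
    [[0,0,0],[12.4,-0.3,-0.1],40],
    [[0,0,0],[12.4,-0.3,-0.1],150],
    [[0,0,0],[12.4,-0.3,-0.1],255],
    [[0,0,0],[12.4,-0.3,-0.1],255],
    [[0,0,0],[12.4,-0.3,-0.1],255],
    [[0,0,0],[12.4,-0.3,-0.1],255],
    [[0,0,0],[12.4,-0.3,-0.1],255],
  ],
)

```text
time_s: 36.72
position: [485.5, -8.0, 27.5]
tcp_rot: [[0.0, 0.998, 0.056], [-0.0, 0.056, -0.998], [-1.0, 0.0, 0.0]]
ft_force: [-0.2, 0.7, 1.8]
gripper_width: 25.5
```

```bash
python3 - <<'E'
from h import *
p=arm.get_state()['position']
plan((p[0],p[1],110,3.2),(651.2,-115.3,110,3.2),(651.2,-115.3,85,3.2))
E
```

```text
t 36.73 p [485.5  -8.   27.5] yaw 3.2 w 25.5 F [-0.2  0.7  1.8] q [-0.06  0.37  2.21 -0.    0.56 -0.12]
(np.float64(485.47966346150423), np.float64(-7.957955733755065), 110, 3.2) turn 0.0 shift cm [-8.25  0.    0.  ]
(651.2, -115.3, 110, 3.2) turn 0.0 shift cm [-8.25 15.94 11.65]
(651.2, -115.3, 85, 3.2) turn 0.0 shift cm [-5.75 15.94 11.65]
```

carry_out(
  series=[
    [[0,0,0],[-5,0,0],255],
    [[0,0,0],[-8.2,0,0],255],
    [[0,0,0],[-8.2,15.9,11.6],255],
    [[0,0,0],[-8.2,15.9,11.6],255],
    [[0,0,0],[-8.2,15.9,11.6],255],
    [[0,0,0],[-8.2,15.9,11.6],255],
    [[0,0,0],[-5.7,15.9,11.6],255],
    [[0,0,0],[-5.7,15.9,11.6],255],
    [[0,0,0],[-5.7,15.9,11.6],255],
    [[0,0,0],[-5.7,15.9,11.6],255],
  ],
)

```text
time_s: 37.98
position: [651.0, -114.7, 85.4]
tcp_rot: [[0.001, 0.998, 0.057], [-0.0, 0.057, -0.998], [-1.0, 0.001, 0.0]]
ft_force: [0.4, 0.1, 0.5]
gripper_width: 25.0
```

```bash
python3 - <<'E'
from h import *
plan((651.2,-115.3,60,3.2),(651.2,-115.3,35.5,3.2))
E
```

```text
t 37.98 p [ 651.  -114.7   85.4] yaw 3.2 w 25.0 F [0.4 0.1 0.5] q [-0.21  0.49  1.86 -0.    0.8  -0.27]
(651.2, -115.3, 60, 3.2) turn 0.0 shift cm [2.54 0.01 0.06]
(651.2, -115.3, 35.5, 3.2) turn 0.0 shift cm [4.99 0.01 0.06]
```

carry_out(
  series=[
    [[0,0,0],[2.5,0,0.05],255],
    [[0,0,0],[3.2,0,0.05],255],
    [[0,0,0],[3.8,0,0.05],255],
    [[0,0,0],[4.2,0,0.05],255],
    [[0,0,0],[4.6,0,0.05],255],
    [[0,0,0],[4.6,0,0.05],255],
  ],
)

```text
time_s: 38.72
position: [650.7, -115.3, 38.3]
tcp_rot: [[-0.0, 0.998, 0.056], [0.0, 0.056, -0.998], [-1.0, -0.0, -0.0]]
ft_force: [0.7, 0.9, -1.1]
gripper_width: 25.7
```

carry_out(
  series=[
    [[0,0,0],[0.3,0,0],255],
    [[0,0,0],[0.4,0,0],255],
    [[0,0,0],[0.4,0,0],255],
  ],
)

```text
time_s: 39.1
position: [651.3, -115.4, 35.3]
tcp_rot: [[0.001, 0.998, 0.056], [-0.0, 0.056, -0.998], [-1.0, 0.001, 0.0]]
ft_force: [-3.7, 3.0, 11.0]
gripper_width: 25.3
```

carry_out(
  series=[
    [[0,0,0],[0,0,0],0],
    [[0,0,0],[0,0,0],0],
    [[0,0,0],[0,0,0],0],
    [[0,0,0],[-5,0,0],0],
    [[0,0,0],[-10,0,0],0],
    [[0,0,0],[-11.5,0,0],0],
    [[0,0,0],[-11.5,0,0],0],
    [[0,0,0],[-11.5,0,0],0],
  ],
)

```text
time_s: 40.1
position: [649.8, -115.2, 147.7]
tcp_rot: [[-0.002, 0.998, 0.056], [0.0, 0.056, -0.998], [-1.0, -0.002, -0.001]]
ft_force: [-0.3, -0.6, 0.4]
gripper_width: 91.0
```

```bash
python3 - <<'E'
from h import *
plan((493,-106.5,150,3.2))
E
```

```text
t 40.1 p [ 649.8 -115.2  147.7] yaw 3.2 w 91.0 F [-0.3 -0.6  0.4] q [-0.21  0.4   1.85 -0.    0.9  -0.27]
(493, -106.5, 150, 3.2) turn 0.0 shift cm [ -0.2  -15.61  -1.75]
```

carry_out(
  series=[
    [[0,0,0],[-0.2,-15.6,-1.7],0],
    [[0,0,0],[-0.2,-15.6,-1.7],0],
    [[0,0,0],[-0.2,-15.6,-1.7],0],
    [[0,0,0],[-0.2,-15.6,-1.7],0],
    [[0,0,0],[-0.2,-15.6,-1.7],0],
    [[0,0,0],[-0.2,-15.6,-1.7],0],
  ],
)

```text
time_s: 40.85
position: [494.9, -107.2, 151.1]
tcp_rot: [[-0.0, 0.998, 0.056], [0.0, 0.056, -0.998], [-1.0, -0.0, -0.0]]
ft_force: [-0.0, -1.6, -0.2]
gripper_width: 91.1
```

```bash
python3 - <<'E'
from h import *
plan((493,-106.5,27,3.2));look(20,'s20')
E
```

```text
t 40.85 p [ 494.9 -107.2  151.1] yaw 3.2 w 91.1 F [-0.  -1.6 -0.2] q [-0.26  0.17  2.15  0.    0.82 -0.32]
(493, -106.5, 27, 3.2) turn 0.0 shift cm [12.41 -0.18 -0.08]
blob [171, 181, 64, 108, 5531] w mm 18.3 centre 492.1 -108.8
```

carry_out(
  series=[
    [[0,0,0],[5,-0.3,0.15],40],
    [[0,0,0],[9,-0.3,0.15],40],
    [[0,0,0],[12.4,-0.3,0.15],40],
    [[0,0,0],[12.4,-0.3,0.15],40],
    [[0,0,0],[12.4,-0.3,0.15],150],
    [[0,0,0],[12.4,-0.3,0.15],255],
    [[0,0,0],[12.4,-0.3,0.15],255],
    [[0,0,0],[12.4,-0.3,0.15],255],
    [[0,0,0],[12.4,-0.3,0.15],255],
    [[0,0,0],[12.4,-0.3,0.15],255],
  ],
)

```text
time_s: 42.15
position: [491.2, -108.8, 27.5]
tcp_rot: [[0.0, 0.998, 0.056], [0.0, 0.056, -0.998], [-1.0, 0.0, 0.0]]
ft_force: [0.1, -0.3, 0.6]
gripper_width: 19.8
```

```bash
python3 - <<'E'
from h import *
p=arm.get_state()['position']
plan((654.3,-171.2,110,3.2),(654.3,-171.2,85,3.2))
E
```

```text
t 42.15 p [ 491.2 -108.8   27.5] yaw 3.2 w 19.8 F [ 0.1 -0.3  0.6] q [-0.26  0.39  2.18  0.    0.57 -0.32]
(654.3, -171.2, 110, 3.2) turn 0.0 shift cm [-8.25 15.94  7.15]
(654.3, -171.2, 85, 3.2) turn 0.0 shift cm [-5.75 15.94  7.15]
```

carry_out(
  series=[
    [[0,0,0],[-5,0,0],255],
    [[0,0,0],[-8.2,0,0],255],
    [[0,0,0],[-8.2,15.9,7.2],255],
    [[0,0,0],[-8.2,15.9,7.2],255],
    [[0,0,0],[-8.2,15.9,7.2],255],
    [[0,0,0],[-8.2,15.9,7.2],255],
    [[0,0,0],[-5.7,15.9,7.2],255],
    [[0,0,0],[-5.7,15.9,7.2],255],
    [[0,0,0],[-5.7,15.9,7.2],255],
    [[0,0,0],[-5.7,15.9,7.2],255],
  ],
)

```text
time_s: 43.4
position: [654.2, -171.7, 85.4]
tcp_rot: [[0.001, 0.998, 0.056], [-0.0, 0.056, -0.998], [-1.0, 0.001, 0.0]]
ft_force: [-0.6, 0.2, 0.2]
gripper_width: 19.3
```

```bash
python3 - <<'E'
from h import *
plan((654.3,-171.2,60,3.2),(654.3,-171.2,35.5,3.2))
E
```

```text
t 43.4 p [ 654.2 -171.7   85.4] yaw 3.2 w 19.3 F [-0.6  0.2  0.2] q [-0.29  0.5   1.83  0.    0.81 -0.35]
(654.3, -171.2, 60, 3.2) turn 0.0 shift cm [ 2.54  0.01 -0.05]
(654.3, -171.2, 35.5, 3.2) turn 0.0 shift cm [ 4.99  0.01 -0.06]
```

carry_out(
  series=[
    [[0,0,0],[2.5,0,-0.05],255],
    [[0,0,0],[3.2,0,-0.05],255],
    [[0,0,0],[3.8,0,-0.05],255],
    [[0,0,0],[4.2,0,-0.05],255],
    [[0,0,0],[4.6,0,-0.05],255],
    [[0,0,0],[4.6,0,-0.05],255],
  ],
)

```text
time_s: 44.15
position: [653.8, -171.2, 38.3]
tcp_rot: [[-0.0, 0.998, 0.056], [0.0, 0.056, -0.998], [-1.0, -0.0, -0.0]]
ft_force: [-0.3, 1.0, -0.2]
gripper_width: 19.4
```

carry_out(
  series=[
    [[0,0,0],[0.3,0,0],255],
    [[0,0,0],[0.4,0,0],255],
    [[0,0,0],[0.4,0,0],255],
  ],
)

```text
time_s: 44.52
position: [654.4, -171.3, 35.4]
tcp_rot: [[0.001, 0.998, 0.056], [-0.0, 0.056, -0.998], [-1.0, 0.001, 0.0]]
ft_force: [-2.8, 2.7, 12.3]
gripper_width: 19.7
```

carry_out(
  series=[
    [[0,0,0],[0,0,0],0],
    [[0,0,0],[0,0,0],0],
    [[0,0,0],[0,0,0],0],
    [[0,0,0],[-5,0,0],0],
    [[0,0,0],[-10,0,0],0],
    [[0,0,0],[-15,0,0],0],
    [[0,0,0],[-18,0,0],0],
    [[0,0,0],[-18,0,0],0],
  ],
)

```text
time_s: 45.52
position: [655.1, -171.6, 217.1]
tcp_rot: [[0.004, 0.998, 0.056], [-0.001, 0.056, -0.998], [-1.0, 0.004, 0.001]]
ft_force: [0.8, 0.6, -0.6]
gripper_width: 90.9
```

```bash
python3 - <<'E'
from h import *
plan((480,-58,290,-80))
E
```

```text
t 45.52 p [ 655.1 -171.6  217.1] yaw 3.2 w 90.9 F [ 0.8  0.6 -0.6] q [-0.29  0.34  1.78 -0.    1.02 -0.35]
(480, -58, 290, -80) turn 83.2 shift cm [ -7.37 -16.82 -12.32]
```

carry_out(
  series=[
    [[83.2,0,0],[-7.4,-16.8,-12.3],0],
    [[83.2,0,0],[-7.4,-16.8,-12.3],0],
    [[83.2,0,0],[-7.4,-16.8,-12.3],0],
    [[83.2,0,0],[-7.4,-16.8,-12.3],0],
    [[83.2,0,0],[-7.4,-16.8,-12.3],0],
    [[83.2,0,0],[-7.4,-16.8,-12.3],0],
    [[83.2,0,0],[-7.4,-16.8,-12.3],0],
    [[83.2,0,0],[-7.4,-16.8,-12.3],0],
    [[83.2,0,0],[-7.4,-16.8,-12.3],0],
    [[83.2,0,0],[-7.4,-16.8,-12.3],0],
  ],
)

```text
time_s: 46.78
position: [479.0, -57.8, 287.8]
tcp_rot: [[-0.001, 0.177, -0.984], [0.0, -0.984, -0.177], [-1.0, -0.0, 0.001]]
ft_force: [0.5, 0.2, 0.9]
gripper_width: 91.6
```

```bash
python3 - <<'E'
from h import *
plan((480.3,314.3,190,-80),(480.3,314.3,26,-80))
cam('wrist','w8.png');cam('scene','sc8.png')
a=cv2.imread('pics/w8.png')[:270];b=cv2.imread('pics/sc8.png')[120:390,100:440]
cv2.imwrite('pics/w8c.png',cv2.resize(np.vstack([cv2.resize(a,(640,308)),cv2.resize(b,(640,508))])[:, :],None,fx=.73,fy=.73))
E
```

```text
t 46.77 p [479.  -57.8 287.8] yaw -79.8 w 91.6 F [0.5 0.2 0.9] q [-0.17 -0.07  2.11 -0.    1.1   1.22]
(480.3, 314.3, 190, -80) turn 0.2 shift cm [  9.79 -36.6   -6.73]
(480.3, 314.3, 26, -80) turn 0.2 shift cm [ 26.19 -36.59  -6.74]
```

View pics/w8c.png

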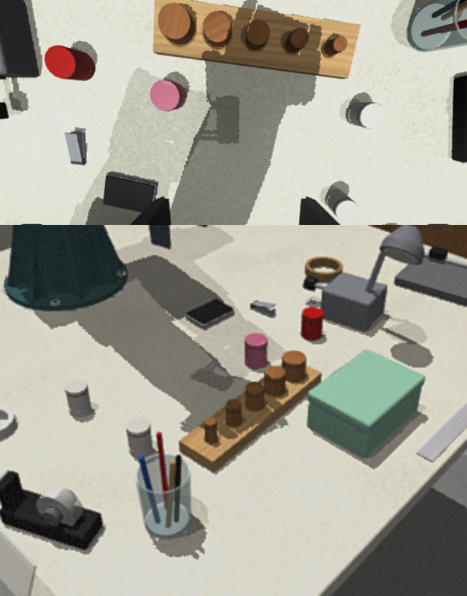

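All five stamps stand in their holes with no brown stamp left on the table, and the knob is still out. Next is the knob.

carry_out(
  series=[
    [[0,0,0],[4,-36.6,-6.7],0],
    [[0,0,0],[4,-36.6,-6.7],0],
    [[0,0,0],[4,-36.6,-6.7],0],
    [[0,0,0],[4,-36.6,-6.7],0],
    [[0,0,0],[4,-36.6,-6.7],0],
    [[0,0,0],[4,-36.6,-6.7],0],
    [[0,0,0],[9.8,-36.6,-6.7],0],
    [[0,0,0],[9.8,-36.6,-6.7],0],
    [[0,0,0],[9.8,-36.6,-6.7],0],
    [[0,0,0],[9.8,-36.6,-6.7],0],
    [[0,0,0],[9.8,-36.6,-6.7],0],
  ],
)

```text
time_s: 48.25
position: [482.3, 314.1, 191.9]
tcp_rot: [[0.002, 0.173, -0.985], [0.001, -0.985, -0.173], [-1.0, -0.001, -0.002]]
ft_force: [0.5, -0.9, -0.0]
gripper_width: 91.3
```

```bash
python3 - <<'E'
from h import *
plan((480.3,313.8,26,-80))
c=cam('wrist');im=np.array(c['image']);u,v=proj(c,(480,314,60)).astype(int)
r=im[v-40:v+40,u-40:u+40].max(2)<45
k,l,st,ce=cv2.connectedComponentsWithStats(r.astype(np.uint8));i=1+st[1:,4].argmax();x,y,w,h,a=st[i]
print(u,v,st[i],[ray(c,u-40+x+w/2,v-40+q,60)[:2].round(1).tolist() for q in(y,y+h)])
E
```

```text
t 48.25 p [482.3 314.1 191.9] yaw -80.0 w 91.3 F [ 0.5 -0.9 -0. ] q [0.54 0.21 2.   0.   0.92 1.93]
(480.3, 313.8, 26, -80) turn -0.0 shift cm [1.659e+01 1.000e-02 2.300e-01]
282 207 [ 27  26  27  27 253] [[494.6, 316.7], [467.3, 311.8]]
```

carry_out(
  series=[
    [[0,0,0],[6,0,0.1],0],
    [[0,0,0],[12,0,0.1],0],
    [[0,0,0],[16.5,0,0.1],0],
    [[0,0,0],[16.5,0,0.1],0],
    [[0,0,0],[16.5,0,0.1],150],
    [[0,0,0],[16.5,0,0.1],255],
    [[0,0,0],[16.5,0,0.1],255],
    [[0,0,0],[16.5,0,0.1],255],
    [[0,0,0],[16.5,0,0.1],255],
    [[0,0,0],[16.5,0,0.1],255],
    [[0,0,0],[16.5,0,0.1],255],
  ],
)

```text
time_s: 49.68
position: [480.6, 313.7, 25.4]
tcp_rot: [[-0.0, 0.174, -0.985], [-0.001, -0.985, -0.174], [-1.0, 0.001, 0.0]]
ft_force: [-0.2, -4.4, 2.2]
gripper_width: 29.0
```

carry_out(
  series=[
    [[0,0,0],[0,0,-0.4],255],
    [[0,0,0],[0,0,-0.8],255],
    [[0,0,0],[0,0,-1.2],255],
    [[0,0,0],[0,0,-1.6],255],
    [[0,0,0],[0,0,-1.65],255],
    [[0,0,0],[0,0,-1.65],255],
    [[0,0,0],[0,0,-1.65],255],
  ],
)

```text
time_s: 50.55
position: [496.4, 316.3, 25.3]
tcp_rot: [[-0.001, 0.174, -0.985], [-0.001, -0.985, -0.174], [-1.0, 0.001, 0.001]]
ft_force: [-1.8, -6.4, 4.5]
gripper_width: 29.7
```

Release, rise, and check.

carry_out(
  series=[
    [[0,0,0],[0,0,0],0],
    [[0,0,0],[0,0,0],0],
    [[0,0,0],[0,0,0],0],
    [[0,0,0],[0,0,0],0],
    [[0,0,0],[-5,0,0],0],
    [[0,0,0],[-10,0,0],0],
    [[0,0,0],[-15,0,0],0],
    [[0,0,0],[-17.5,0,0.6],0],
    [[0,0,0],[-17.5,0,0.6],0],
    [[0,0,0],[-17.5,0,0.6],0],
  ],
)

```text
time_s: 51.8
position: [490.5, 315.6, 199.5]
tcp_rot: [[-0.001, 0.174, -0.985], [-0.001, -0.985, -0.174], [-1.0, 0.0, 0.001]]
ft_force: [-0.8, 0.3, -0.1]
gripper_width: 91.3
```

```bash
python3 - <<'E'
from h import *
plan();cam('wrist','w9.png');cam('scene','sc9.png')
cv2.imwrite('pics/w9c.png',np.hstack([cv2.imread('pics/w9.png')[:280,100:440],cv2.imread('pics/sc9.png')[120:400,100:500]]))
E
```

```text
t 51.8 p [490.5 315.6 199.5] yaw -80.0 w 91.3 F [-0.8  0.3 -0.1] q [ 0.53  0.22  1.98 -0.    0.94  1.93]
```

View pics/w9c.png

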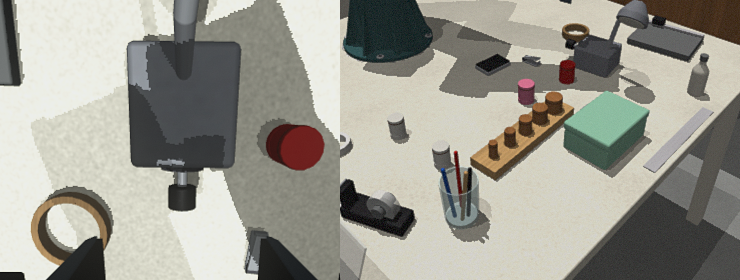

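```bash
python3 - <<'E'
from h import *
c=cam('wrist');g=np.array(c['image'])
u,v=proj(c,(493,316,60)).astype(int);r=g[v-22:v+22,u-28:u+28].max(2)<45
k,l,st,ce=cv2.connectedComponentsWithStats(r.astype(np.uint8));i=1+st[1:,4].argmax();x,y,w,h,a=st[i]
print(st[i],[ray(c,u-28+x+w/2,v-22+q,60)[:2].round(1).tolist() for q in(y,y+h)], 'front edge',ray(c,u,166,70).round(1))
E
```

```text
[ 15   6  26  26 359] [[509.5, 319.6], [483.0, 314.9]] front edge [528.6 323.   70. ]
```

```bash
python3 -c "
from h import *
print(arm.sign_off())"
```

```text
the job is handed in; nothing more can be done
None
```

I pulled the lamp's knob out until it clicked, stood all five stamps in their matching rack holes, and pushed the knob home. I handed the job in at about 52 s of the 210 s limit.

- **Stamps:** 20, 26, 32, 38 and 44 mm stamps were all there, and each went in with no side force and touched the hole floor at 5–27 N. After the last one, the pictures showed all five upright in the rack and no stamp left on the table.
- **Lamp:** the knob was still out when checked after the last stamp. After the push, its head measured within 1 mm of where it started when off.
- **Other things:** the box, tumbler, decoys and the rest in view looked undisturbed in the last pictures.
- **Disagreements:** the wrist camera read about 3 mm off towards its own side. I worked out that offset by pinching the 44 mm stamp in both directions, and the corrected holes then came out 224.0 mm apart, as specified. The overhead camera differed from the wrist camera by a few mm, so I didn't use it for fine positions. I never noticed a stamp being knocked aside.

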